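# Set the stock tags on the bench board

## Task

On the stock board each bin has a hinged tag on a post in front of it; swung over to the right the tag shows its disc face (in stock), swung to the left its bar face (reorder). With a fingertip, gently push over every tag that is wrong, so that the tags of the bins full of bottles, and only those, show the disc and the empty bin's tag shows the bar, each tag swung well over to its side. Do not pinch the tags, and leave the bottles in the bins and the other things on the bench where they are.

Things in the scene. Friction and masses are not known exactly. Their poses are not given: they have to be found in the camera images.
- board: the stock board: grey slab 200 x 330 x 8 mm lying fixed on the worktop (its place and yaw vary), a low aluminium lip along its rear edge. Origin: centre of its underside; its own x axis points to its rear (away from the robot when unturned), y to its left, z up. Three lanes at y = -105, 0, +105 mm in its frame; in each lane a tag stand in front (at x = -35 mm) and a bin behind (at x = +50 mm)
- stand_1: one of three tag stands, a fixed upright post (base 28 mm across, post about 6 mm, top 88 mm above the board); it is in any of the three lanes. Origin: on the hinge axis (vertical) at the board's top face, z = 8 mm above the worktop; its axes are parallel to the board's
- tag_1 (a joint): swing of the tag on stand_1, rad, about the vertical post: 0 points to the board's front (-x of the board, toward the robot), positive swings its free edge to the board's right (-y), negative to the left (+y); stops at -0.87 and +0.87. Above 0 it presents its disc face to the front, below 0 its bar face. Light friction hinge (about 0.012 N m, well under 1 N at the edge): it stays wherever it is left
- face_1 (a point): centre of the tag on stand_1: flat aluminium plate 4 mm thick, 30 mm from the hinge axis to this point; the plate runs from 5 to 55 mm from the axis and from 33 to 87 mm above the worktop. A dark disc (30 mm) on the face that looks to +y of this point, a dark bar (34 x 9 mm, level) on the other; the point's -x points from the hinge to the free edge
- stand_2: one of three tag stands, a fixed upright post (base 28 mm across, post about 6 mm, top 88 mm above the board); it is in any of the three lanes. Origin: on the hinge axis (vertical) at the board's top face, z = 8 mm above the worktop; its axes are parallel to the board's
- tag_2 (a joint): swing of the tag on stand_2, rad, about the vertical post: 0 points to the board's front (-x of the board, toward the robot), positive swings its free edge to the board's right (-y), negative to the left (+y); stops at -0.87 and +0.87. Above 0 it presents its disc face to the front, below 0 its bar face. Light friction hinge (about 0.012 N m, well under 1 N at the edge): it stays wherever it is left
- face_2 (a point): centre of the tag on stand_2: flat aluminium plate 4 mm thick, 30 mm from the hinge axis to this point; the plate runs from 5 to 55 mm from the axis and from 33 to 87 mm above the worktop. A dark disc (30 mm) on the face that looks to +y of this point, a dark bar (34 x 9 mm, level) on the other; the point's -x points from the hinge to the free edge
- stand_3: one of three tag stands, a fixed upright post (base 28 mm across, post about 6 mm, top 88 mm above the board); it is in any of the three lanes. Origin: on the hinge axis (vertical) at the board's top face, z = 8 mm above the worktop; its axes are parallel to the board's
- tag_3 (a joint): swing of the tag on stand_3, rad, about the vertical post: 0 points to the board's front (-x of the board, toward the robot), positive swings its free edge to the board's right (-y), negative to the left (+y); stops at -0.87 and +0.87. Above 0 it presents its disc face to the front, below 0 its bar face. Light friction hinge (about 0.012 N m, well under 1 N at the edge): it stays wherever it is left
- face_3 (a point): centre of the tag on stand_3: flat aluminium plate 4 mm thick, 30 mm from the hinge axis to this point; the plate runs from 5 to 55 mm from the axis and from 33 to 87 mm above the worktop. A dark disc (30 mm) on the face that looks to +y of this point, a dark bar (34 x 9 mm, level) on the other; the point's -x points from the hinge to the free edge
- bin_a: grey open bin, 66 x 66 x 40 mm, fixed on the board in any of the three lanes, its front wall 52 mm behind its lane's post; stands full, with four small dropper bottles whose tips reach 85 mm above the worktop. Origin: centre of its underside; its lane is that of the stand 85 mm in front of it (the other stands are 135 mm or more away)
- bin_b: grey open bin, 66 x 66 x 40 mm, fixed on the board in any of the three lanes, its front wall 52 mm behind its lane's post; stands full, with four small dropper bottles whose tips reach 85 mm above the worktop. Origin: centre of its underside; its lane is that of the stand 85 mm in front of it (the other stands are 135 mm or more away)
- bin_c: grey open bin, 66 x 66 x 40 mm, fixed on the board in any of the three lanes, its front wall 52 mm behind its lane's post; the empty one. Origin: centre of its underside; its lane is that of the stand 85 mm in front of it (the other stands are 135 mm or more away)
- bottle_a1: loose dropper bottle, about 27 mm across, 70 mm tall, standing in bin_a; origin: centre of its underside. To be left alone
- bottle_a2: loose dropper bottle, about 27 mm across, 70 mm tall, standing in bin_a; origin: centre of its underside. To be left alone
- bottle_a3: loose dropper bottle, about 27 mm across, 70 mm tall, standing in bin_a; origin: centre of its underside. To be left alone
- bottle_a4: loose dropper bottle, about 27 mm across, 70 mm tall, standing in bin_a; origin: centre of its underside. To be left alone
- bottle_b1: loose dropper bottle, about 25 mm across, 74 mm tall, standing in bin_b; origin: centre of its underside. To be left alone
- bottle_b2: loose dropper bottle, about 25 mm across, 74 mm tall, standing in bin_b; origin: centre of its underside. To be left alone
- bottle_b3: loose dropper bottle, about 25 mm across, 74 mm tall, standing in bin_b; origin: centre of its underside. To be left alone
- bottle_b4: loose dropper bottle, about 25 mm across, 74 mm tall, standing in bin_b; origin: centre of its underside. To be left alone
- marker: bystander: pen 135 mm long, 17 mm thick, lying left of the board; origin: centre of its underside
- specimen_jar: bystander: jar 48 mm across, 70 mm tall with a broad screw lid, right of the board; origin: centre of its underside
- tally_counter: bystander: round hand counter 55 x 73 x 23 mm, right of the board; origin: centre of its underside

How it is judged:
By the outcome, as a careful person would: the job done as asked, in the order asked, and still so for the second after the job is handed in, with the robot touching nothing.
It also fails if it takes over 38 s, if anything falls off the work surface, if the arm or the gripper's body presses on something with over 40 N, if the wrist force passes 120 N, or if a joint passes its speed limit or range.

## Robot

A 6-joint arm with a two-finger parallel gripper is mounted at the origin on a cart in front of the work surface, level with it; the furniture and walls round the work are solid. World frame = base frame: x ahead of the robot, y to its left, z up, the work surface at z = 0. Lengths are in m, angles in rad, forces in N, time in s.
With the tool pointing down it reaches from about 0.25 to 0.725 m from the base axis. Payload 4 kg.
Tool frame: the origin (TCP) lies midway between the tips of the shut fingers; the grasp point (between the pads) lies 19 mm behind it; z points along the fingers, y is the direction in which the jaws open and shut (so a half turn about z gives the same grasp; the last joint's range is limited). The gripper opens to 85 mm and grips with 20 to 120 N. Pads are 22 mm wide; open, the fingers measure 114 mm over their backs; the gripper's body (76 mm by 85 mm) begins 54 mm behind the grasp point. The pads swing forward as they close: fully open they stand 13 mm farther back than shut.
Start: joints at [1.127, 0.241, 0.005, 1.335, 0, 1.571], TCP at [0.215, 0.452, 0.202] pointing down, gripper open.
Joint ranges: [-2.72, 2.72], [-1.05, 1.87], [-1.09, 1.28], [-1.99, 2.15], [-1.42, 1.44], [-3.14, 3.14]. Speed limits (rad/s): [2.79, 2.79, 3.14, 3.14, 3.14, 3.14].

## Interface

Orientations are given as [roll, pitch, yaw] about the fixed x, y, z axes, in that order (R = Rz(yaw) Ry(pitch) Rx(roll)).
In Python, from rig import r gives the robot as it stands.
- The arm moves only by the shell command python3 -m inch 'ROWS' [OPENING]. ROWS is JSON, a list of rows, each a list of 2 entries, a list of its own where there are three numbers: the shift along the world's x, y, z in cm, then the turn about the world's z in degrees. In form: [[[x, y, z], turn], ...]. A call has 1 to 8 rows; each row is the pose to reach, as a shift and turn from the pose commanded when the call began; what a row does not reach only later rows make up. A row lasts 1/10 s, in which the tool goes at most 50 mm and 8.59 degrees, less where a joint would pass 70% of its speed; a pose out of reach is approached as far as the arm can. A call with a gripper value outside its range is refused whole. OPENING is the closure, from 0 (fully open) to 1 (shut), set as the call begins (- or left out, the last holds). The fingers move at their own pace and stop on an object; the grip force is fixed at half the most. Time passes only in rows, so rows that repeat a pose let the fingers close. It gives the time, the measured TCP pose, the force and the opening at its end, in the units of the state.
- r.read_state(): the state, without advancing time (a new reading comes with each control period).
- r.grab_frame(name): name is "scene" or "top" or "wrist"; returns a dict with "image" (420x560x3 uint8, blue, green, red), "vertical_fov" (degrees; the focal length in pixels is half the picture's height over the tangent of half this angle, whatever the lens; pixels are square), "cx", "cy" (the principal point, pixels), "camera_from_world" (4x4, takes a point from world to camera coordinates). Camera axes: x right, y down, z forward; pixel columns grow to the right and rows downward; lengths in m; the calibration is good to about 2 mm. A picture is of the moment at which its call begins. There is no depth.
- r.finish_job(): hands the job in, once; it reports no verdict.
The state is a dict: "t": time; "joint_positions": joint angles; "dq": joint speeds; "joint_efforts": joint torques, N m; "eef_pos": TCP position; "eef_rot": TCP orientation; "ft_force": force on the tool from outside, world axes, zero at the start; "moment": the same for the moment, N m; "width": finger opening in m.
Only numpy, scipy, OpenCV 4.12 (cv2) and the standard library are available. Lean on these libraries where they do the work, as an engineer would, in place of code of your own. Each camera call takes 0.05 s, during which the arm holds its last target. There are 200 camera calls.

## Working session

There is one attempt and no reset: what is moved stays moved. The work goes in short steps, Python scripts to look and compute and a shell command to move; the robot and the scene stay as the last step left them, time stands still between calls to the robot, and variables do not carry over. Pictures are saved under pics/ and viewed, about 8 in all and at most 12, crops included, and the job is handed in when it is done.

```bash
mkdir -p pics; cat > h.py <<'E'
import numpy as np, cv2
from rig import r
def cam(n,save=None):
    f=r.grab_frame(n)
    if save: cv2.imwrite('pics/'+save,f['image'])
    return f
def K(f):
    F=f['image'].shape[0]/2/np.tan(np.radians(f['vertical_fov'])/2); return F,f['cx'],f['cy']
def ray(f,u,v,z):
    F,cx,cy=K(f);M=np.array(f['camera_from_world']);R=M[:3,:3];o=-R.T@M[:3,3]
    d=R.T@np.array([(u-cx)/F,(v-cy)/F,1]);return o+d*(z-o[2])/d[2]
def proj(f,p):
    F,cx,cy=K(f);M=np.array(f['camera_from_world']);c=M[:3,:3]@p+M[:3,3];return c[:2]/c[2]*F+[cx,cy]
E
python3 - <<'E'
from h import *
a=cam('top','top.png');b=cam('scene','scene.png')
import pickle;pickle.dump((a,b),open('f.pkl','wb'))
for f in(a,b):
    M=np.array(f['camera_from_world']);print(-M[:3,:3].T@M[:3,3],K(f))
print(r.read_state())
E
```

```text
[0.32121043 0.02925876 1.11171491] (np.float64(417.24032964311334), 281.1287200242891, 206.63836722960974)
[-0.33248651 -0.72053539  0.56539543] (np.float64(466.42761242454793), 277.9613194307346, 212.99851634055406)
{'t': 0.1, 'joint_positions': array([ 1.12698677e+00,  2.41341698e-01,  3.87323516e-03,  1.33521628e+00,
       -3.54123552e-05,  1.57080085e+00]), 'dq': array([-0.00053748, -0.00212169,  0.00157076,  0.00025618,  0.00090004,
        0.00013925]), 'joint_efforts': array([ 6.06707417e-04, -3.73137832e+01,  2.53010094e+01,  1.08720741e-02,
        9.25911559e-05, -5.81996062e-06]), 'eef_pos': array([0.21443589, 0.45099611, 0.20150547]), 'eef_rot': array([-3.13970424e+00,  3.54208410e-05,  2.69777863e+00]), 'ft_force': array([-0.18422837, -0.33349863, -0.28846721]), 'moment': array([-0.05220949,  0.00901754, -0.00734673]), 'width': 0.08517514858090523}
```

View pics/top.png

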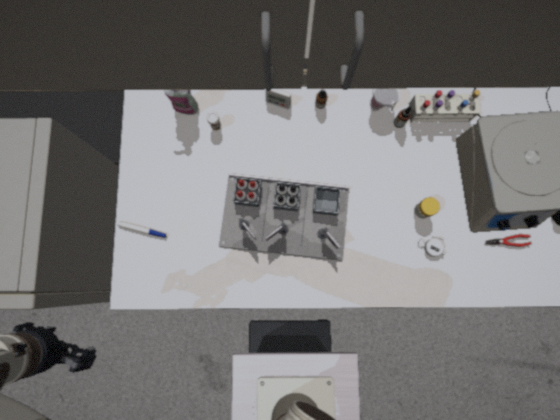

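View pics/scene.png

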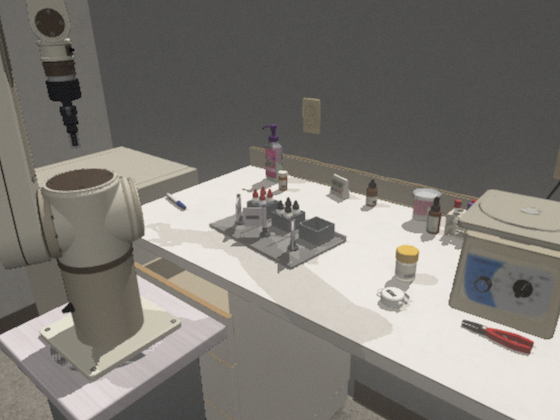

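The top view shows the left (248,191) and middle (287,195) bins full and the right one (327,200) empty. The tags look right, left and right respectively. I'll enlarge the view and measure.

```bash
python3 - <<'E'
from h import *
import pickle;a,b=pickle.load(open('f.pkl','rb'))
cv2.imwrite('pics/c.png',cv2.resize(a['image'][165:270,210:360],None,fx=5.3,fy=5.3,interpolation=cv2.INTER_CUBIC))
im=a['image'];hsv=cv2.cvtColor(im,cv2.COLOR_BGR2HSV)
m=(im.max(2)<140).astype(np.uint8)*255;w=np.zeros_like(m);w[160:275,205:365]=m[160:275,205:365]
w=cv2.morphologyEx(w,cv2.MORPH_CLOSE,np.ones((7,7)))
c=max(cv2.findContours(w,0,2)[0],key=cv2.contourArea)
p=np.array([ray(a,*q,.008)[:2] for q in c[:,0].astype(float)]).astype(np.float32)
print(cv2.minAreaRect(p)); print(cv2.boxPoints(cv2.minAreaRect(p)))
E
```

```text
((0.48802199959754944, 0.025212913751602173), (0.326520711183548, 0.22674205899238586), 83.2354507446289)
[[ 0.3562098  -0.12355699]
 [ 0.58137345 -0.15026484]
 [ 0.6198342   0.17398281]
 [ 0.39467055  0.20069067]]
```

View pics/c.png

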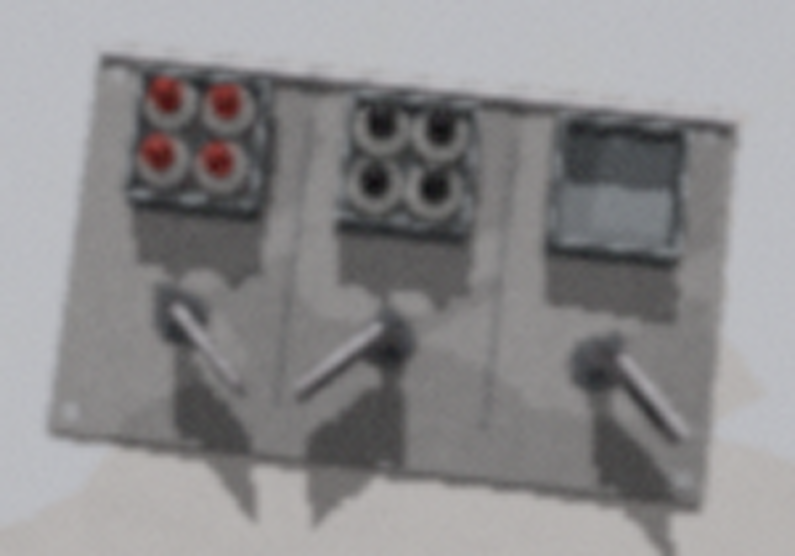

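The left tag points right (disc), which is correct. The middle tag points left (bar) and the right tag points right (disc); both are wrong. Next I compute the geometry.

```bash
python3 - <<'E'
from h import *
import pickle;a,b=pickle.load(open('f.pkl','rb'))
P=lambda u,v,z:ray(a,210+u/5.3-.4,165+v/5.3-.4,z)[:2]
c=[P(u,v,.008) for u,v in[(103,57),(736,125),(698,510),(52,432)]]
print(np.round(c,3)); fr=c[2]-c[3]; yaw=np.arctan2(fr[0],-fr[1]); l=c[0]-c[1]; print('yaw',np.degrees(yaw),np.degrees(np.arctan2(-l[0],l[1])), np.linalg.norm(fr),np.linalg.norm(l),np.linalg.norm(c[0]-c[3]))
fl=np.array(c[2:]).mean(0); x=np.array([np.cos(yaw),np.sin(yaw)]);y=np.array([-x[1],x[0]])
o=fl+.1*x;print('origin',o)
for n,h,e,yy in(('L',(175,308),(238,387),.105),('M',(383,325),(298,395),0),('R',(620,358),(687,437),-.105)):
    H=P(*h,.087);E=P(*e,.087);d=E-H;st=o-.035*x+yy*y
    print(n,'hinge',st,'plate',H,E,'ang deg',np.degrees(np.arctan2(-d@y,-d@x)),'board frame',(H-o)@x,(H-o)@y)
E
```

```text
[[ 0.618  0.174]
 [ 0.58  -0.15 ]
 [ 0.384 -0.125]
 [ 0.425  0.196]]
yaw -7.186277856414868 -6.677506918083013 0.32367558223293047 0.32705745795877644 0.19441992722033802
origin [0.50361367 0.02333411]
L hinge [0.48202364 0.13188765] plate [0.47498521 0.12808851] [0.43767607 0.09833399] ang deg 45.75908565263975 board frame -0.04150789020388331 0.10035022039948148
M hinge [0.4688886  0.02771246] plate [0.46637312 0.03071666] [0.43378106 0.07041354] ang deg -43.42693949252309 board frame -0.03787154055044551 0.002665925144500448
R hinge [ 0.45575356 -0.07646273] plate [ 0.45020157 -0.07963672] [ 0.41323522 -0.10969234] ang deg 46.29923248089382 board frame -0.04011132754126372 -0.10884358649044738
```

```bash
python3 -m inch '[[[25.3,-38,0],0],[[25.3,-38,0],0],[[25.3,-38,0],0],[[25.3,-38,0],0],[[25.3,-38,0],0],[[25.3,-38,0],0],[[25.3,-38,0],0],[[25.3,-38,0],0]]' 1
```

```text
t: 0.9
eef_pos: [0.4369, 0.1167, 0.2021]
eef_rot: [3.142, -0.0, 2.698]
ft_force: [0.1, 1.7, 0.6]
width: -0.0001
```

```bash
python3 -m inch '[[[2.6,-3.9,0],0],[[2.6,-3.9,0],0],[[2.6,-3.9,0],0],[[2.6,-3.9,0],0]]'; python3 - <<'E'
from h import *
f=cam('wrist','w.png'); print(r.read_state()['eef_pos'])
E
```

```text
t: 1.3
eef_pos: [0.4615, 0.0802, 0.2019]
eef_rot: [-3.141, -0.001, 2.699]
ft_force: [-0.1, 0.4, 0.0]
width: -0.0002
[0.46153049 0.08060302 0.20208165]
```

View pics/w.png

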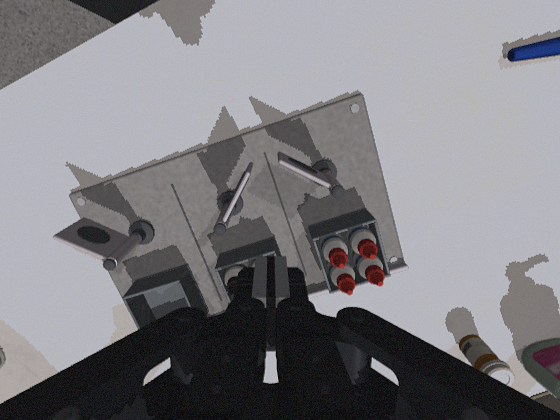

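The wrist view agrees: the disc face is visible on the right-lane tag (95,235), and the post tops are near (336,190), (222,229) and (110,265). I'll check the hinge positions with these.

```bash
python3 - <<'E'
from h import *
f=cam('wrist')
for q in((336,190),(222,229),(110,265)): print(ray(f,*q,.096))
E
```

```text
[0.47885858 0.13117064 0.096     ]
[0.46912772 0.03107845 0.096     ]
[ 0.4569989  -0.07302719  0.096     ]
```

```bash
python3 -m inch '[[[0.6,-0.7,-3],0],[[0.6,-0.7,-6],0],[[0.6,-0.7,-9],0],[[0.6,-0.7,-11],0],[[0.6,-0.7,-13],0],[[0.6,-0.7,-14],0],[[0.6,-0.7,-14],0],[[0.6,-0.7,-14],0]]'
```

```text
t: 2.2
eef_pos: [0.4687, 0.0733, 0.063]
eef_rot: [3.141, 0.001, 2.699]
ft_force: [0.4, 0.2, -0.4]
width: 0.0002
```

```bash
python3 -m inch '[[[-0.9,-0.5,0],0],[[-1.8,-1.1,0],0],[[-2.5,-1.8,0],0],[[-3.2,-2.5,0],0],[[-3.7,-3.2,0],0],[[-4.1,-3.9,0],0],[[-4.2,-4.5,0],0],[[-4.2,-5.1,0],0]]'; python3 - <<'E'
from h import *
f=cam('wrist','w2.png'); print(r.read_state()['eef_pos'])
E
```

```text
t: 3.0
eef_pos: [0.4264, 0.021, 0.0624]
eef_rot: [3.141, 0.0, 2.697]
ft_force: [0.0, 0.4, -0.5]
width: 0.0
[0.42658997 0.02035024 0.06238287]
```

View pics/w2.png

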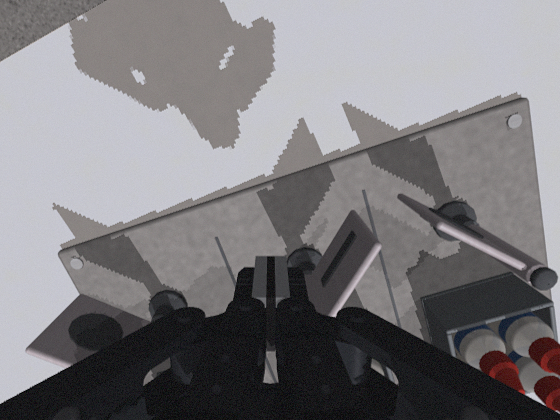

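```bash
python3 - <<'E'
from h import *
f=cam('wrist');s=r.read_state()
print('tcp',proj(f,s['eef_pos']),s['ft_force'])
H=np.array([.469,.029])
print('post base/top',proj(f,[*H,.008]),proj(f,[*H,.096]))
for t in(-43,0,20,46):
    a=np.radians(t+0);db=np.array([-np.cos(a),-np.sin(a)]);d=np.array([db[0]*.9925+db[1]*.122,-.122*db[0]+.9925*db[1]])
    print(t,*[np.round(proj(f,[*(H+ra*d),z])) for ra in(.005,.055) for z in(.033,.087)])
b=cam('scene');t=cam('top')
A=cv2.resize(t['image'][165:270,210:360],(560,392),interpolation=cv2.INTER_CUBIC)
B=cv2.resize(b['image'][180:265,200:350],(560,317),interpolation=cv2.INTER_CUBIC)
cv2.imwrite('pics/d.png',cv2.resize(np.vstack([A,B]),None,fx=.84,fy=.84))
E
```

```text
tcp [272.39441531 248.06597947] [-0.21409817 -0.03834462  0.31409685]
post base/top [307.81379884 262.6601387 ] [326.98751932 344.99734553]
-43 [315. 273.] [329. 325.] [353. 205.] [380. 238.]
0 [310. 273.] [321. 325.] [286. 201.] [291. 234.]
20 [307. 274.] [318. 326.] [258. 216.] [254. 253.]
46 [305. 277.] [315. 329.] [233. 246.] [222. 290.]
```

View pics/d.png

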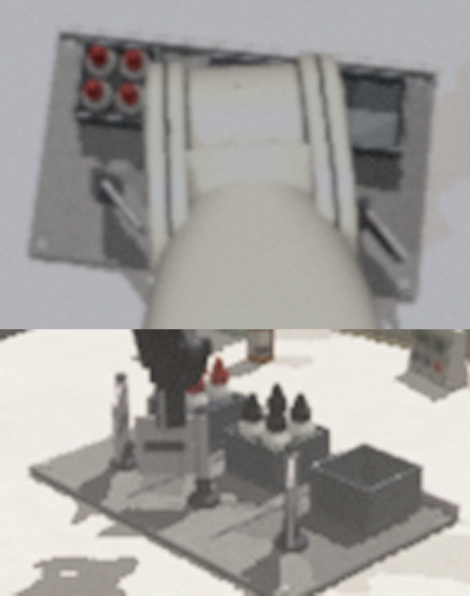

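```bash
python3 - <<'E'
from h import *
b=cam('scene');s=r.read_state();print(s['t'],s['eef_pos'],proj(b,s['eef_pos']),proj(b,[.4687,.0733,.063]))
print([proj(b,[.469,.029,z]) for z in(.008,.096)])
cv2.imwrite('pics/e.png',cv2.resize(b['image'][160:260,200:350],None,fx=5,fy=5,interpolation=cv2.INTER_CUBIC))
E
```

```text
3.25 [0.42667928 0.02165037 0.06229642] [254.98248216 222.49343217] [251.59864615 211.68442235]
[array([264.83241232, 234.89916255]), array([263.64401196, 204.20874035])]
```

View pics/e.png

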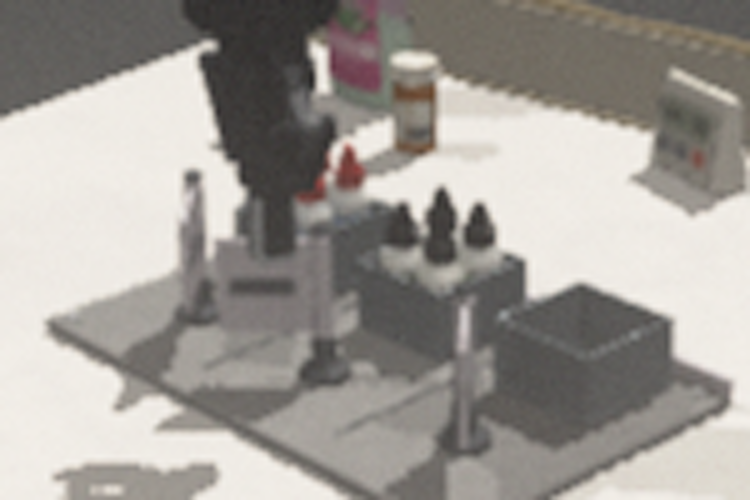

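```bash
python3 - <<'E'
from h import *
b=cam('scene');w=cam('wrist')
def P(f):
    F,cx,cy=K(f);return np.array([[F,0,cx],[0,F,cy],[0,0,1]])@np.array(f['camera_from_world'])[:3]
X=cv2.triangulatePoints(P(b),P(w),np.array([[255.4],[210.8]]),np.array([[265.],[258.]]));X=(X[:3]/X[3]).ravel()
print(X,proj(b,X),proj(w,X),r.read_state()['eef_pos'])
M=np.array(w['camera_from_world']);print(-M[:3,:3].T@M[:3,3],M[:3,:3].round(2))
g=b['image'][190:225,235:275];d=g.max(2)<70;print('\n'.join(''.join('#' if q else '.' for q in row) for row in d))
E
```

```text
[0.42297651 0.01924745 0.0944407 ] [254.1064971  211.54850557] [263.00310579 272.74691176] [0.42654976 0.02181346 0.06227046]
[0.35942041 0.05298378 0.23381681] [[ 0.43  0.9   0.  ]
 [ 0.86 -0.41  0.29]
 [ 0.26 -0.12 -0.96]]
..........####################..........
...........###################..........
.............#################..........
.............################...........
.............################...........
.............###############............
..............##############............
...............#############............
...............#########................
..................#####.................
..................#####.................
..................#####.................
..................#####.................
..................#####.................
..................#####.................
..................##.##.................
..................#####.................
...................####.................
...................#.##.................
...................####.................
...................##...................
........................................
........................................
........................................
........................................
........................................
........................................
........................................
........................................
........................................
........................................
........................................
........................................
........................................
........................................
```

The tag did not move. The pictures put the real fingertip at about z = 0.094, some 32 mm above the reported TCP, so it passed over the plate. I'll go back over the top and come down lower.

```bash
python3 -m inch '[[[0,0,3],0],[[2,2.5,3],0],[[4.2,5.2,3],0],[[4.2,5.2,3],0],[[4.2,5.2,1],0],[[4.2,5.2,-1],0],[[4.2,5.2,-2.8],0],[[4.2,5.2,-2.8],0]]'; python3 - <<'E'
from h import *
b=cam('scene');s=r.read_state();print(s['eef_pos'],s['ft_force'],proj(b,s['eef_pos']+[0,0,.032]))
cv2.imwrite('pics/g.png',cv2.resize(np.hstack([b['image'][160:260,200:300],cam('wrist')['image'][130:430:3,130:430:3]]),None,fx=4,fy=4,interpolation=cv2.INTER_CUBIC))
E
```

```text
t: 4.15
eef_pos: [0.4653, 0.0731, 0.0319]
eef_rot: [-3.138, -0.005, 2.698]
ft_force: [-0.2, 1.0, -0.3]
width: 0.0001
[0.46654478 0.07325552 0.03321886] [ 0.23210367 -0.61162034 -0.89301311] [251.00867596 211.18602098]Traceback (most recent call last):
  File "<stdin>", line 3, in <module>
    return _nx.concatenate(arrs, 1, dtype=dtype, casting=casting)
           ~~~~~~~~~~~~~~~^^^^^^^^^^^^^^^^^^^^^^^^^^^^^^^^^^^^^^^
ValueError: all the input array dimensions except for the concatenation axis must match exactly, but along dimension 0, the array at index 0 has size 100 and the array at index 1 has size 97
```

No force reading, so I'll start the push and then look.

```bash
python3 -m inch '[[[-0.9,-0.5,0],0],[[-1.8,-1.1,0],0],[[-2.5,-1.8,0],0],[[-3.2,-2.5,0],0],[[-3.7,-3.2,0],0],[[-3.7,-3.2,0],0]]'; python3 - <<'E'
from h import *
b=cam('scene');w=cam('wrist')
cv2.imwrite('pics/g.png',np.hstack([cv2.resize(b['image'][160:260,200:300],(400,400),interpolation=cv2.INTER_CUBIC),cv2.resize(w['image'][130:420,130:430],(400,400))]))
E
```

```text
t: 4.85
eef_pos: [0.4302, 0.0405, 0.0344]
eef_rot: [-3.141, -0.001, 2.696]
ft_force: [-0.3, 0.8, 0.5]
width: -0.0001
```

View pics/g.png

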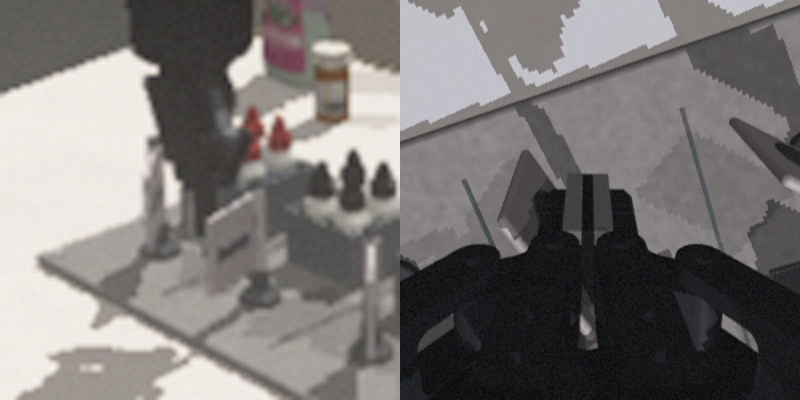

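The tag has swung past centre with the finger on its left side, pushing. I'll continue.

```bash
python3 -m inch '[[[-0.3,-0.6,0],0],[[-0.5,-1.2,0],0],[[-0.5,-1.7,0],0],[[-0.5,-2.1,0],0],[[-0.5,-2.1,0],0]]'; cat > ang.py <<'E'
from h import *
import sys
w=cam('wrist');s=r.read_state();print(s['eef_pos'],s['ft_force'])
H=np.array(eval(sys.argv[1]));im=w['image'].copy()
for t in eval(sys.argv[2]):
    a=np.radians(t);db=np.array([-np.cos(a),-np.sin(a)]);d=np.array([db[0]*.9925+db[1]*.122,-.122*db[0]+.9925*db[1]])
    q=[tuple(int(v) for v in proj(w,[*(H+ra*d),.087])) for ra in(.045,.055)]
    print(t,q); cv2.circle(im,q[1],3,(0,0,255),1)
cv2.imwrite('pics/'+sys.argv[3],im)
E
python3 ang.py '[.469,.029]' '[20,30,40,48]' i.png
```

```text
t: 5.45
eef_pos: [0.4264, 0.02, 0.0343]
eef_rot: [-3.141, 0.0, 2.697]
ft_force: [0.5, 0.6, 0.6]
width: 0.0003
[0.42642688 0.02023643 0.03428039] [0.62537833 0.40668445 0.14598906]
20 [(267, 301), (251, 282)]
30 [(253, 313), (233, 298)]
40 [(241, 326), (219, 315)]
48 [(234, 338), (211, 330)]
```

View pics/i.png

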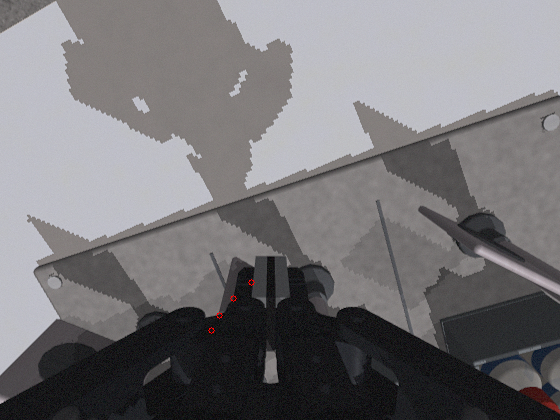

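```bash
python3 -m inch '[[[0,-0.3,0],0],[[0,-0.5,0],0],[[0,-0.5,0],0]]'; python3 -m inch '[[[0,-0.2,0],0],[[0,-0.3,0],0],[[0,-0.3,0],0]]';  python3 - <<'E'
from h import *
w=cam('wrist');s=r.read_state();print(s['eef_pos'],s['ft_force'])
H=np.array([.469,.029])
for t in(30,35,40,45,50):
    a=np.radians(t);db=np.array([-np.cos(a),-np.sin(a)]);d=np.array([db[0]*.9925+db[1]*.122,-.122*db[0]+.9925*db[1]])
    print(t,proj(w,[*(H+.055*d),.033]))
g=w['image'][220:320,170:260];cv2.imwrite('pics/j.png',cv2.resize(g,None,fx=6,fy=6,interpolation=cv2.INTER_CUBIC))
E
```

```text
t: 5.8
eef_pos: [0.4264, 0.0154, 0.0343]
eef_rot: [-3.141, 0.0, 2.698]
ft_force: [-0.3, 0.3, -0.2]
width: 0.0
t: 6.1
eef_pos: [0.4263, 0.0125, 0.0343]
eef_rot: [-3.141, -0.0, 2.698]
ft_force: [0.1, -0.3, 0.0]
width: 0.0001
[0.42637978 0.01251657 0.03430653] [-0.22066453  0.06097788 -0.06844316]
30 [256.49535654 238.46351515]
35 [250.91599573 244.95163648]
40 [246.03527362 251.79210239]
45 [241.88246186 258.91945717]
50 [238.47873869 266.26781033]
```

View pics/j.png

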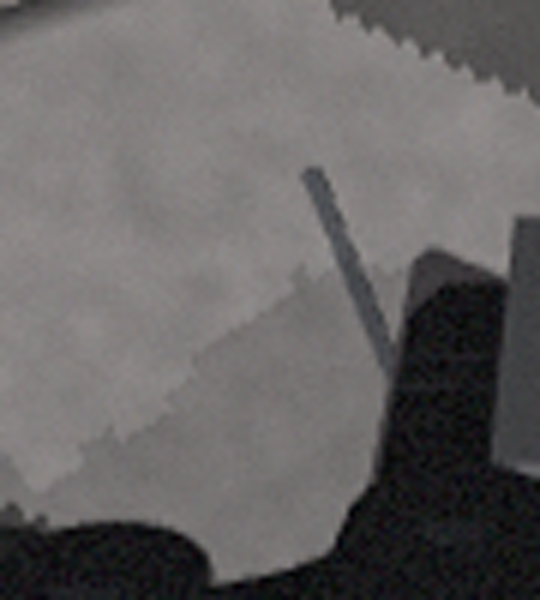

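The plate's lower front corner is at about (241,262), which puts the middle tag near 46°. I'll back off, rise and go to the right of the right-lane tag.

```bash
python3 -m inch '[[[-1,1.5,0],0],[[-1,1.5,4],0],[[-1,1.5,8],0],[[0,-3,8],0],[[1,-7,8],0],[[1.8,-10.5,8],0],[[1.8,-13,8],0],[[1.8,-13,8],0]]'
```

```text
t: 6.95
eef_pos: [0.4446, -0.1201, 0.1143]
eef_rot: [-3.141, 0.001, 2.693]
ft_force: [0.2, 0.9, -0.2]
width: 0.0001
```

```bash
python3 -m inch '[[[0,0,-3],0],[[0,0,-6],0],[[0,0,-8],0],[[0,0,-8],0],[[0,0,-8],0]]'
```

```text
t: 7.45
eef_pos: [0.4442, -0.1168, 0.0344]
eef_rot: [-3.142, -0.001, 2.699]
ft_force: [0.1, -0.5, -0.7]
width: -0.0003
```

```bash
python3 -m inch '[[[-0.7,0.7,0],0],[[-1.4,1.4,0],0],[[-2,2.2,0],0],[[-2.5,3,0],0],[[-2.8,3.8,0],0],[[-3.1,4.6,0],0],[[-2.9,5.3,0],0],[[-2.7,5.9,0],0]]'
```

```text
t: 8.25
eef_pos: [0.4175, -0.0577, 0.0343]
eef_rot: [-3.142, 0.0, 2.698]
ft_force: [-0.7, -0.4, -0.0]
width: 0.0002
```

```bash
python3 -m inch '[[[0,0.3,0],0],[[0.1,0.5,0],0],[[0.1,0.7,0],0],[[0.1,0.7,0],0]]';  python3 - <<'E'
from h import *
w=cam('wrist');s=r.read_state();print(s['eef_pos'],s['ft_force'])
H=np.array([.456,-.075])
for t in(-30,-35,-40,-45,-50):
    a=np.radians(t);db=np.array([-np.cos(a),-np.sin(a)]);d=np.array([db[0]*.9925+db[1]*.122,-.122*db[0]+.9925*db[1]])
    print(t,proj(w,[*(H+.055*d),.033]),proj(w,[*(H+.055*d),.087]))
cv2.imwrite('pics/k.png',cv2.resize(w['image'][180:340,180:400],None,fx=3.5,fy=3.5,interpolation=cv2.INTER_CUBIC))
E
```

```text
t: 8.65
eef_pos: [0.4184, -0.0512, 0.0342]
eef_rot: [3.141, -0.0, 2.698]
ft_force: [0.5, 0.6, 0.1]
width: -0.0
[ 0.41836863 -0.05135545  0.03424773] [-0.2732776   0.05176751  0.25414953]
-30 [282.26319458 230.35740502] [286.91677174 280.09060606]
-35 [291.04462697 232.43743768] [299.10406901 282.85209503]
-40 [299.54890522 235.21787144] [310.87916636 286.53733071]
-45 [307.69780283 238.66727403] [322.12682151 291.09944129]
-50 [315.41829035 242.74719452] [332.74086418 296.48147318]
```

View pics/k.png

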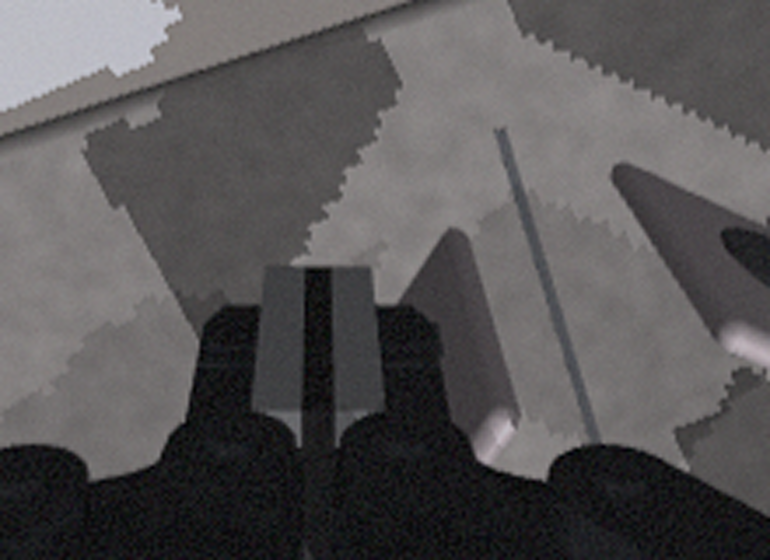

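The corners at (310,246) and (327,299) put the right tag near -47°, and the middle tag's disc is visible. I'll back off and check from above.

```bash
python3 -m inch '[[[-1,-1.5,0],0],[[-1,-1.5,4],0],[[-1,-1.5,9],0],[[-1,-1.5,14],0],[[-2,-5,18],0],[[-4,-9,20],0],[[-6,-13,20],0],[[-8,-17,20],0]]'; python3 -m inch '[[[-2,-4,0],0],[[-4,-8,0],0],[[-6,-12,0],0],[[-6,-14,0],0],[[-6,-14,0],0]]'; python3 - <<'E'
from h import *
f=cam('top')
cv2.imwrite('pics/l.png',cv2.resize(f['image'][165:270,210:360],None,fx=5.3,fy=5.3,interpolation=cv2.INTER_CUBIC))
E
```

```text
t: 9.5
eef_pos: [0.3381, -0.2233, 0.2357]
eef_rot: [-3.141, 0.003, 2.698]
ft_force: [1.0, 0.2, 0.1]
width: 0.0002
t: 10.0
eef_pos: [0.2774, -0.3638, 0.2339]
eef_rot: [-3.141, 0.0, 2.693]
ft_force: [0.3, 1.1, 0.4]
width: -0.0001
```

View pics/l.png

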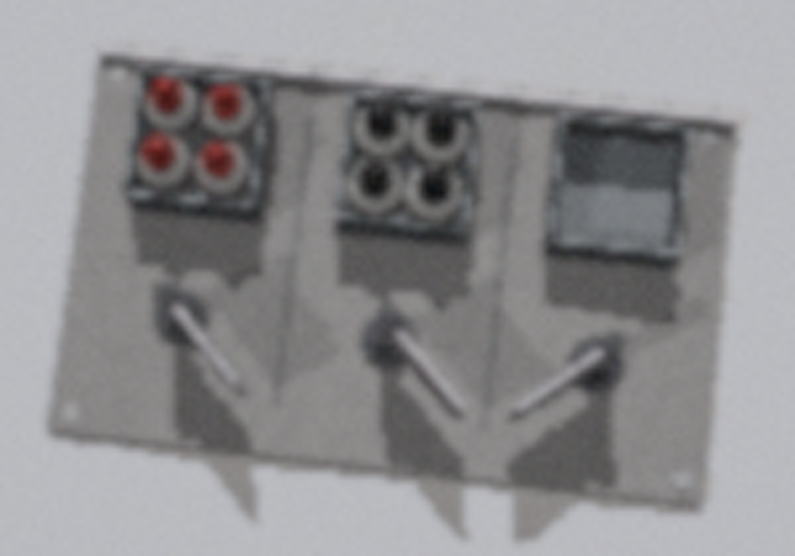

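The left and middle tags now point right (disc) and the right tag, (603,352)→(513,415), points left (bar). The left tag and the bottles have not moved.

```bash
python3 -c "
from rig import r
print(r.finish_job())"
```

```text
the job is handed in; nothing more can be done
None
```

The job is done and handed in, about 10 s into the 38 s allowed. The middle tag (full bin) is now swung right to its disc, and the right tag (empty bin) is swung left to its bar. The left tag already showed its disc, so I left it alone.

- **Last checks:** wrist pictures put the middle tag at about +46° and the right tag at about -47° (the stops are at ±50°). The left tag measured about 46° at the start and looks the same in the final top view. Forces stayed near zero at every reading. The final top view shows the bottles in place and the arm clear of the board. I did not re-measure the marker, jar or counter; the arm moved only well above them.
- **First pass missed:** on the first pass at the middle tag, the finger went over the top of the plate without moving it. Triangulating the fingertip put it about 32 mm higher than the reported tool position. I repeated the push about 3 cm lower, and it worked.
- **Small disagreement:** at the right tag the plate corners appeared 5–7 pixels from where I predicted them, which I put at about 3 mm.

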